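Line up the leak-test board

ROBOT

A 7-joint arm with a two-finger parallel gripper is mounted at the origin on the work surface; the furniture and walls round the work are solid. World frame = base frame: x ahead of the robot, y to its left, z up, the work surface at z = 0. Lengths are in m, angles in rad, forces in N, time in s.
With the tool pointing down it reaches from about 0.4 to 0.875 m from the base axis. Payload 19.3 kg.
Tool frame: the origin (TCP) lies on the centre line of the jaws, within the pads' length; the fingertips stand 25 mm ahead of it and the grasp point (between the pads) lies 6 mm ahead of it (tips_ahead is the distance from the TCP to the fingertips, in m); z points along the fingers, y is the direction in which the jaws open and shut (so a half turn about z gives the same grasp; the last joint's range is limited). The gripper opens to 85 mm and grips with 20 to 120 N. Pads are 22 mm wide; open, the fingers measure 114 mm over their backs; the gripper's body (76 mm by 85 mm) begins 54 mm behind the grasp point. The pads swing forward as they close: fully open they stand 13 mm farther back than shut.
Start: joints at [-1.184, 0.521, -0.036, 1.599, 0.021, 1.021, -0.113], TCP at [0.276, 0.561, 0.256] pointing down, gripper open.
Joint ranges: [-2.91, 2.91], [-0.3, 2.13], [-1.5, 1.42], [0.17, 2.43], [-1.26, 4.41], [0.16, 1.93], [-2.52, 2.52]. Speed limits (rad/s): [1.89, 1.89, 2.39, 2.39, 3.01, 3.01, 3.01].

INTERFACE

Orientations are given as [roll, pitch, yaw] about the fixed x, y, z axes, in that order (R = Rz(yaw) Ry(pitch) Rx(roll)).
In Python, from workcell import observe, grab_frame, job_done, outline_of, tips_ahead gives the robot as it stands. The module is installed in compiled form; this text tells all that it offers.
- The arm moves only by the tool move_arm, never from a script. Its argument "motion" is a list of rows, each a list of 2 entries, a list of its own where there are three numbers: the shift along the world's x, y, z in mm, then the turn, a rotation vector about the world's x, y, z in rad. A call has 1 to 12 rows; each row is the pose to reach, as a shift and turn from the pose commanded when the call began; what a row does not reach only later rows make up. A row lasts 1/8 s, in which the tool goes at most 62.5 mm and 10.7 degrees, less where a joint would pass 70% of its speed; a pose out of reach is approached as far as the arm can. A call with a gripper value outside its range is refused whole. "jaw" is the finger opening in mm, from 0 to 85.4, set as the call begins (left out, the last holds). The fingers move at their own pace and stop on an object; "grip_force" is the grip in N (left out, the last holds). Time passes only in rows, so rows that repeat a pose let the fingers close. It gives the time, the measured TCP pose, the force and the opening at its end, in the units of the state.
- observe(): the state, without advancing time (a new reading comes with each control period).
- grab_frame(name): name is "scene" or "top" or "wrist"; returns a dict with "frame" (400x640x3 uint8, red, green, blue), "fx", "fy", "cx", "cy" (pixels), "T" (4x4, takes a point from camera to world coordinates); the wrist camera has in their place "mount" (4x4, takes a point from camera to tool coordinates, whose origin is the TCP and whose axes are the flange's). Camera axes: x right, y down, z forward; pixel columns grow to the right and rows downward; lengths in m; the calibration is good to about 2 mm. A picture is of the moment at which its call begins: read the wrist's pose just before it. There is no depth.
- job_done(): hands the job in, once; it reports no verdict.
Trained networks look in the newest picture that a camera, given by its name, has taken for a name from the list of things; names that differ only in an ending like _2 or _b are one class to them, and where a whole thing is asked for, a point or a joint stands for the part that bears it (a point fixed in the world has none). Each returns a list of dicts, best first, with "score" (0 to 1); they miss things now and then, are a little off and sometimes report something else, mostly with a low value. They report only what shows in the picture. A call takes as long as a camera call.
- outline_of(label, camera): "pixels" (400x640 bool, what is visible of it) and "pixel" ([column, row] in pixels, amid what is visible of it).
The state is a dict: "clock": time; "qpos": joint angles; "qd": joint speeds; "joint_efforts": joint torques, N m; "position": TCP position; "tool_rot": TCP orientation; "force": force on the tool from outside, world axes, zero at the start; "moment": the same for the moment, N m; "grip_width": finger opening in m.
Only numpy, scipy, OpenCV 4.12 (cv2) and the standard library are available. Lean on these libraries where they do the work, as an engineer would, in place of code of your own. Each camera call takes 0.05 s, during which the arm holds its last target.

TASK

Get the leak-test board ready for an air test: a copper tee with both ends capped is coupled to one of its two outlets, the other outlet carries only an open-ended elbow, and both outlet valves were left part-way. Fully shut the valve of the open-ended outlet and fully open the valve to the capped tee, and only when both are set open the feed valve from the air bottle fully. Leave the tape roll and the small tin that stand on the board where they are.

Things in the scene. Friction and masses are not known exactly. Their poses are not given: they have to be found in the camera images.
- test_board: Leak-test board, plywood 165 x 475 x 18 mm, fixed. Origin on its underside at table height; x away from the robot, y left, z up. Spans x -80..85, y -290..185 mm. Header pipe along y at x = 50; outlet pipes run from it to -x. Pipe axes 44 mm, tops of pipes and fittings 62 mm, valve stems 84 mm, gauge (left end) 77 mm, grey air bottle (right end) 87 mm above the table.
- capped_tee: The piece under test: a copper tee (run 76 mm, with a domed brass cap on both ends, about 103 mm over the caps, across the outlet pipe) coupled by a brass hex nut to one of the two outlets; either one. Fixed to it. Origin: on the pipe axis at the mouth of the outlet that carries it; reaches 55 mm from there towards -x of the board.
- open_elbow: A bare copper elbow, 53 x 53 mm, with an open dark mouth pointing sideways, coupled by a brass hex nut to the other outlet. Fixed to it. Origin: on the pipe axis at the mouth of the outlet that carries it.
- outlet_left (a point): Mouth of the left outlet (board x = -58, y = 70, z = 44 mm).
- outlet_right (a point): Mouth of the right outlet (board x = -58, y = -50, z = 44 mm).
- left_valve (a joint): Lever of the left outlet's ball valve, rad: 0 shut (lever across its pipe), 1.571 fully open (lever along its pipe), a stop at each end, counter-clockwise from above opens; friction of about 0.45 N m holds it anywhere. Stem at board x = -8, y = 70 mm. At 0 the lever points to the board's +y, at 1.571 to its -x (towards the robot). Starts part-way.
- right_valve (a joint): Lever of the right outlet's ball valve, rad: 0 shut (lever across its pipe), 1.571 fully open (lever along its pipe), a stop at each end, counter-clockwise from above opens; friction of about 0.45 N m holds it anywhere. Stem at board x = -8, y = -50 mm. At 0 the lever points to the board's +y, at 1.571 to its -x (towards the robot). Starts part-way.
- feed_valve (a joint): Lever of the feed valve between air bottle and header, rad: 0 shut (lever across its pipe), 1.571 fully open (lever along its pipe), a stop at each end, counter-clockwise from above opens; friction of about 0.45 N m holds it anywhere. Stem at board x = 50, y = -120 mm. At 0 the lever points to the board's -x (towards the robot), at 1.571 to its -y (towards the air bottle). Starts shut.
- left_valve_grip (a point): Middle of the left outlet valve's red lever sleeve (18 mm wide, 50 long, 9 thick, level), 64 mm from the upright stem's axis and 94 mm above the table. Moves with the lever.
- right_valve_grip (a point): Middle of the right outlet valve's red lever sleeve (18 mm wide, 50 long, 9 thick, level), 64 mm from the upright stem's axis and 94 mm above the table. Moves with the lever.
- feed_valve_grip (a point): Middle of the feed valve's red lever sleeve (18 mm wide, 50 long, 9 thick, level), 64 mm from the upright stem's axis and 94 mm above the table. Moves with the lever.
- tape_roll: Roll of masking tape, 70 mm across, 25 mm high, lying on the board near its front right; bystander. Origin: centre of its underside.
- small_tin: Small round tin, 55 mm across, 34 mm high, standing on the board near its front left; bystander. Origin: centre of its underside.

How it is judged:
On the way, in this order (a step that is already met when the one before it is completed fails the run):
1. the open-ended outlet's valve is fully shut and the capped tee's valve fully open, with the feed still shut (((horizontal distance between capped_tee and outlet_left below 0.05 m and value of joint right_valve below 0.1 rad and value of joint left_valve above 1.47 rad) or (horizontal distance between capped_tee and outlet_right below 0.05 m and value of joint left_valve below 0.1 rad and value of joint right_valve above 1.47 rad)) and value of joint feed_valve below 0.2 rad), for 0.2 s.
2. the feed valve is fully open (value of joint feed_valve above 1.47 rad), for 0.2 s.
At the end, for the whole second after the job is handed in: The valve of the outlet with the open elbow is shut (within 0.1 rad of its stop), and the valve of the outlet with the capped tee and the feed valve are both fully open (within 0.1 rad of their stops) (((horizontal distance between capped_tee and outlet_left below 0.05 m and value of joint right_valve below 0.1 rad and value of joint left_valve above 1.47 rad) or (horizontal distance between capped_tee and outlet_right below 0.05 m and value of joint left_valve below 0.1 rad and value of joint right_valve above 1.47 rad)) and value of joint feed_valve above 1.47 rad); the robot touches nothing.
It fails at once if the feed valve is opened (more than 0.25 rad) while the open-ended outlet is not shut or the capped tee's valve is not fully open (value of joint feed_valve above 0.25 rad and not ((horizontal distance between capped_tee and outlet_left below 0.05 m and value of joint right_valve below 0.15 rad and value of joint left_valve above 1.42 rad) or (horizontal distance between capped_tee and outlet_right below 0.05 m and value of joint left_valve below 0.15 rad and value of joint right_valve above 1.42 rad))).
It fails at once if the tape roll or the small tin is shoved more than 30 mm from its place (distance of any of tape_roll, small_tin from where it was at the start of the episode above 0.03 m).
It also fails if it takes over 64 s, if anything falls off the work surface, if the arm or the gripper's body presses on something with over 40 N, if the wrist force passes 120 N, or if a joint passes its speed limit or range.

## Working session

There is one attempt and no reset: what is moved stays moved. The work goes in short steps, Python scripts to look and compute and a tool call to move; the robot and the scene stay as the last step left them, time stands still between calls to the robot, and variables do not carry over. Pictures are saved under pics/ and viewed, and the job is handed in when it is done.

Besides the shell and the picture viewer there is one more tool, called after "Call:" by a JSON object that holds its "op" and its "data", one argument or row to a line. move_arm: Moves the arm, as the interface text tells. Its arguments: {"type":"object","properties":{"motion":{"type":"array"},"jaw":{"type":"number"},"grip_force":{"type":"number"}},"required":["motion"]}

```bash
mkdir -p pics; ls
python3 - <<'E'
from workcell import *
import cv2
s=observe();print(s)
for n in ("scene","top"):
    f=grab_frame(n);cv2.imwrite(f"pics/{n}0.png",f["frame"][:,:,::-1]);print(n,f["fx"],f["fy"],f["cx"],f["cy"],f["T"].tolist() if hasattr(f["T"],"tolist") else f["T"])
E
```

```text
pics
{'clock': 0.0, 'qpos': array([-1.18419122,  0.52202529, -0.03627549,  1.59999421,  0.02116944,
        1.02108287, -0.11280116]), 'qd': array([ 1.85371549e-03, -1.42334148e-05,  2.09779705e-04, -3.52822543e-04,
        1.34226835e-03, -4.80476886e-05,  4.77817279e-04]), 'joint_efforts': array([ 1.24075217e-03, -9.27124000e+01,  1.98057912e+00, -3.69952655e+01,
        1.79942593e-02,  8.13704770e-03,  3.85661610e-05]), 'position': array([0.27559465, 0.56062208, 0.2557242 ]), 'tool_rot': array([-3.14046961e+00,  7.94187770e-05,  2.68471522e+00]), 'force': array([ 0.32530348, -0.50222162, -0.59167158]), 'moment': array([ 0.01625411, -0.03583726, -0.02081871]), 'grip_width': 0.08530474169912215}
scene 453.6988794805088 453.6988794805088 315.66787373615176 197.16929969388042 [[-0.6765828790165122, -0.3161863990651846, 0.665027645190724, -0.015915435612750398], [-0.7363439988524312, 0.29756578891906565, -0.6076611857104128, 0.44479542153955803], [-0.0057552737327103785, -0.900822270101692, -0.43414987563408985, 0.4716856204021786], [0.0, 0.0, 0.0, 1.0]]
top 474.4397902609447 474.4397902609447 311.7478612252539 202.02108029974403 [[-0.004750903763490083, -0.9975703194772275, 0.06950457978818524, 0.49878106643759396], [-0.999946362098245, 0.005378903470396224, 0.008851006945071595, -0.06760071416989467], [-0.009203360251321343, -0.06945880142615703, -0.9975423665511786, 0.9280111942440356], [0.0, 0.0, 0.0, 1.0]]
```

View pics/scene0.png

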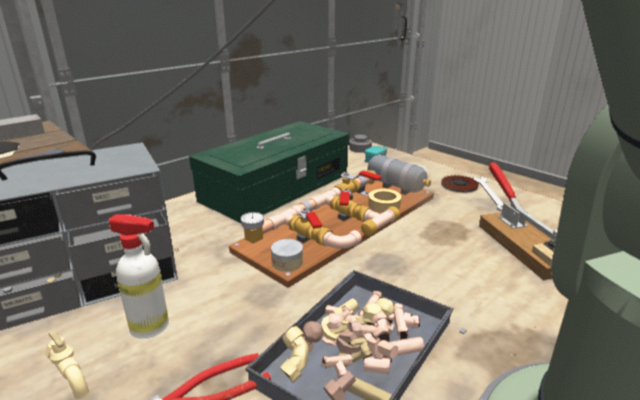

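View pics/top0.png

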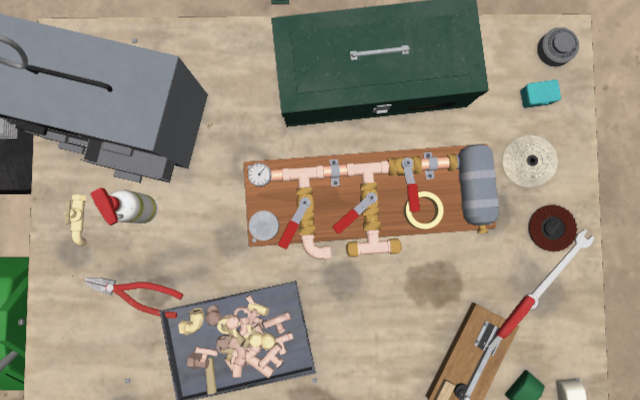

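Run:
```python
from workcell import *
import cv2,numpy as np
f=grab_frame("top");im=f["frame"][:,:,::-1]
c=im[130:270,230:510];cv2.imwrite("pics/crop0.png",cv2.resize(c,None,fx=2.85,fy=2.85,interpolation=cv2.INTER_CUBIC))
for l in ("left_valve_grip","right_valve_grip","feed_valve_grip","left_valve","capped_tee","open_elbow","tape_roll","small_tin","test_board"):
    for r in outline_of(l,"top")[:3]:
        p=r["pixels"];ys,xs=np.nonzero(p);print(l,round(r["score"],2),np.round(r["pixel"],1),len(xs),xs.min(),xs.max(),ys.min(),ys.max())
```

```text
left_valve_grip 0.93 [291.9 226.4] 550 278 309 198 249
right_valve_grip 0.78 [350.7 215.2] 495 333 376 193 232
feed_valve_grip 0.91 [412.4 185.9] 516 402 419 158 211
left_valve 0.62 [292.9 223.3] 533 278 309 198 248
capped_tee 0.79 [370.8 247.2] 1062 346 400 221 256
open_elbow 0.82 [310.2 245.4] 595 299 330 227 259
open_elbow 0.5 [295.6 222.8] 512 278 309 198 249
tape_roll 0.91 [434.5 219.1] 592 403 442 192 229
small_tin 0.91 [263.6 226.7] 760 248 279 211 241
test_board 0.79 [372.9 194. ] 19347 243 498 145 248
```

View pics/crop0.png

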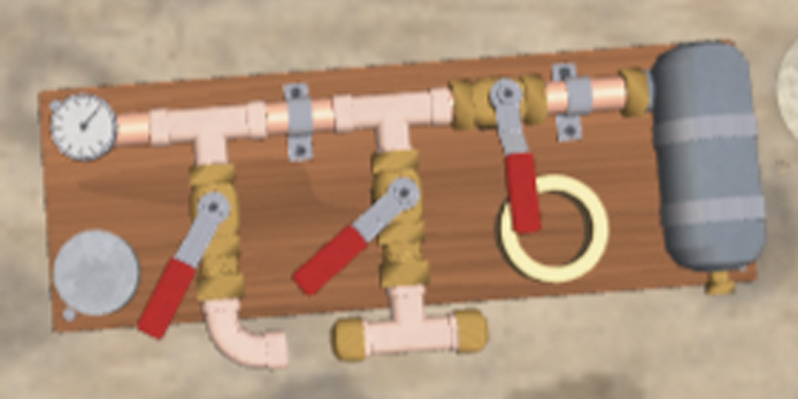

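Call:
{"op": "move_arm", "data": {
  "motion": [
    [[10, -40, 20], [0, 0, 0]],
    [[30, -90, 40], [0, 0, 0]],
    [[50, -145, 60], [0, 0, 0]],
    [[70, -200, 60], [0, 0, 0]],
    [[95, -255, 60], [0, 0, 0]],
    [[115, -310, 60], [0, 0, 0]],
    [[140, -365, 60], [0, 0, 0]],
    [[160, -420, 60], [0, 0, 0]],
    [[180, -475, 40], [0, 0, 0]],
    [[205, -530, 0], [0, 0, 0]],
    [[225, -579, -50], [0, 0, 0]],
    [[225, -579, -56], [0, 0, 0]]
  ],
  "jaw": 45,
  "grip_force": 40
}}

```text
clock: 2.15
position: [0.5005, -0.0209, 0.1984]
tool_rot: [-3.14, -0.001, 2.682]
force: [0.4, 0.5, -0.2]
grip_width: 0.045
```

```bash
cat >> h.py <<'E'
import cv2
from scipy.spatial.transform import Rotation as Ro
def wrist(name=None):
    s=observe();f=grab_frame("wrist")
    T=np.eye(4);T[:3,:3]=Ro.from_euler("xyz",s["tool_rot"]).as_matrix();T[:3,3]=s["position"]
    f["T"]=T@np.array(f["mount"])
    if name: cv2.imwrite("pics/"+name,f["frame"][:,:,::-1])
    return f,s
STEM={"L":[-8,70],"R":[-8,-50],"F":[50,-120]}
psi=0.0684;t0=np.array([0.5693,-0.1155])
def Rb(): return np.array([[np.cos(psi),-np.sin(psi)],[np.sin(psi),np.cos(psi)]])
def grip(k,th,r=.064):
    s=t0+Rb()@(np.array(STEM[k])/1000)
    a=psi+(np.pi if k=="F" else np.pi/2)+th
    return s+r*np.array([np.cos(a),np.sin(a)]),a
def reds(f,z=0.0985):
    im=f["frame"].astype(int);red=((im[...,0]>100)&(im[...,1]<60)&(im[...,2]<60)).astype(np.uint8)
    n,lab,st,ce=cv2.connectedComponentsWithStats(red)
    for i in range(1,n):
        if st[i,4]>80:
            v,u=np.nonzero(lab==i)
            pts=np.array([ray(f,a,b,z)[:2] for a,b in zip(u,v)])
            (c,sz,an)=cv2.minAreaRect((pts*1000).astype(np.float32))
            m=pts.mean(0);w,V=np.linalg.eigh(np.cov(pts.T));ax=V[:,1]
            print("red",st[i,:4],st[i,4],"rect",np.round(c,1),np.round(sz,1),"axis",round(np.arctan2(ax[1],ax[0])%np.pi,3))
E
python3 - <<'E'
from h import *
f,s=wrist("w1.png");reds(f)
print(grip("L",1.04),grip("L",0),grip("R",.652),grip("R",1.571),grip("F",0),grip("F",1.571))
E
```

```text
red [305 180  25  62] 1412 rect [497.6 -19.5] [17.6 48.3] axis 2.674
red [204 259  33  44] 668 rect [ 518.  -117.4] [15.6 42.8] axis 2.137
(array([ 0.49925533, -0.01766044]), 2.6791963267948966) (array([0.55216025, 0.01763989]), 1.6391963267948966) (array([ 0.52251618, -0.11783117]), 2.2911963267948967) (array([ 0.50088659, -0.17031705]), 3.2101963267948967) (array([ 0.56353434, -0.23617625]), 3.209992653589793) (array([ 0.63177187, -0.29565151]), 4.780992653589793)
```

View pics/w1.png

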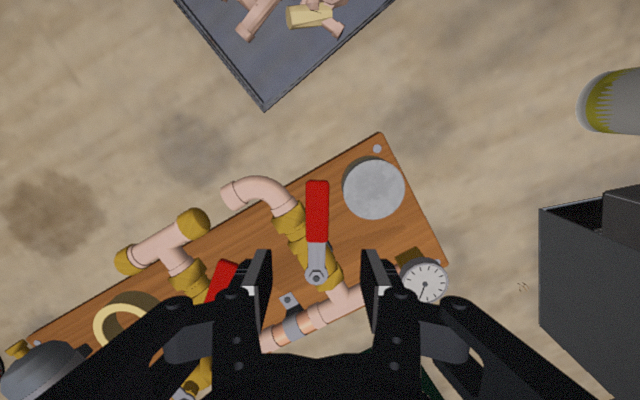

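Call:
{"op": "move_arm", "data": {
  "motion": [
    [[-1, 1, -30], [0, 0, 0]],
    [[-1, 2, -60], [0, 0, 0]],
    [[-1, 2, -85], [0, 0, 0]],
    [[-1, 2, -96], [0, 0, 0]],
    [[-1, 2, -96], [0, 0, 0]]
  ]
}}

```text
clock: 2.82
position: [0.4997, -0.0159, 0.1044]
tool_rot: [-3.141, -0.0, 2.685]
force: [0.2, 0.7, 0.3]
grip_width: 0.0448
```

Call:
{"op": "move_arm", "data": {
  "motion": [
    [[0, 0, 0], [0, 0, 0]],
    [[0, 0, 0], [0, 0, 0]],
    [[0, 0, 0], [0, 0, 0]],
    [[0, 0, 0], [0, 0, 0]]
  ],
  "jaw": 8,
  "grip_force": 30
}}

```text
clock: 3.32
position: [0.4997, -0.0165, 0.1053]
tool_rot: [3.141, 0.001, 2.684]
force: [-4.2, -3.0, 7.9]
grip_width: 0.0179
```

Run:
```python
from h import *
s=observe();print(s["position"],s["tool_rot"],s["force"],s["grip_width"])
for k,a,b in (("L",s["tool_rot"][2]-psi-np.pi/2,-0.05),):
    st=grip(k,0,0)[0];r=np.linalg.norm(s["position"][:2]-st);v=s["position"][:2]-st
    a0=np.arctan2(v[1],v[0]);print("r",r,"angle",a0,"theta",a0-psi-np.pi/2,"yawtheta",a)
    n=10
    for i in range(1,n+1):
        d=(b-(a0-psi-np.pi/2))*i/n
        p=st+r*np.array([np.cos(a0+d),np.sin(a0+d)])-s["position"][:2]
        print(np.round(p*1000,1),round(d,3))
```

```text
[ 0.49968913 -0.01648818  0.1052819 ] [3.14140154e+00 5.50941165e-04 2.68369961e+00] [-4.20707594 -2.96345277  7.8756095 ] 0.017916830198413253
r 0.06414673099872517 angle 2.6598227221800426 theta 1.020626395385146 yawtheta 1.0445032827999827
[3.5 5.9] -0.107
[ 7.6 11.4] -0.214
[12.3 16.4] -0.321
[17.5 20.9] -0.428
[23.1 24.8] -0.535
[29.1 28.1] -0.642
[35.5 30.8] -0.749
[42.1 32.7] -0.857
[48.8 33.9] -0.964
[55.7 34.4] -1.071
```

Call:
{"op": "move_arm", "data": {
  "motion": [
    [[3.5, 5.9, 0], [0, 0, -0.107]],
    [[7.6, 11.4, 0], [0, 0, -0.214]],
    [[12.3, 16.4, 0], [0, 0, -0.321]],
    [[17.5, 20.9, 0], [0, 0, -0.428]],
    [[23.1, 24.8, 0], [0, 0, -0.535]],
    [[29.1, 28.1, 0], [0, 0, -0.642]],
    [[35.5, 30.8, 0], [0, 0, -0.749]],
    [[42.1, 32.7, 0], [0, 0, -0.857]],
    [[48.8, 33.9, 0], [0, 0, -0.964]],
    [[55.7, 34.4, 0], [0, 0, -1.071]],
    [[55.7, 34.4, 0], [0, 0, -1.071]],
    [[55.7, 34.4, 0], [0, 0, -1.071]]
  ]
}}

```text
clock: 4.82
position: [0.5524, 0.0162, 0.1049]
tool_rot: [-3.136, 0.001, 1.612]
force: [-24.3, -12.9, 21.4]
grip_width: 0.0172
```

Run:
```python
from h import *
s=observe();print(s["position"],s["tool_rot"],s["force"],s["moment"],s["grip_width"])
v=s["position"][:2]-grip("L",0,0)[0];print(np.linalg.norm(v),np.arctan2(v[1],v[0])-psi-np.pi/2)
```

```text
[0.55239305 0.01617911 0.10489554] [-3.13598810e+00  9.84409441e-04  1.61240954e+00] [-24.27742457 -12.92005088  21.37193914] [-2.67759772  5.10878119  0.48283708] 0.017186091960611417
0.06252686618796877 -0.0021177242054519763
```

Call:
{"op": "move_arm", "data": {
  "motion": [
    [[0, 0, 0], [0, 0, 0]],
    [[0, 0, 0], [0, 0, 0]],
    [[0, 0, 0], [0, 0, 0]],
    [[0, 0, 40], [0, 0, 0]],
    [[0, 0, 95], [0, 0, 0]],
    [[-6, -27, 95], [0, 0, 0.14]],
    [[-12, -54, 95], [0, 0, 0.28]],
    [[-18, -81, 95], [0, 0, 0.42]],
    [[-24, -108, 95], [0, 0, 0.56]],
    [[-32, -133, 95], [0, 0, 0.7]],
    [[-32, -133, 95], [0, 0, 0.7]],
    [[-32, -133, 95], [0, 0, 0.7]]
  ],
  "jaw": 45
}}

```text
clock: 6.32
position: [0.5237, -0.1142, 0.1994]
tool_rot: [3.141, -0.0, 2.312]
force: [-0.3, -0.3, -1.1]
grip_width: 0.0449
```

Run:
```python
from h import *
f,s=wrist("w2.png");reds(f);print(s["position"],s["tool_rot"])
f=grab_frame("top");reds(f)
c=f["frame"][130:270,230:510,::-1];cv2.imwrite("pics/crop2.png",cv2.resize(c,None,fx=2.85,fy=2.85))
```

```text
red [438  74  68  70] 1927 rect [550.1  13.3] [18.1 48.5] axis 1.633
red [297 187  25  61] 1381 rect [ 521.1 -119.8] [17.9 48.4] axis 2.294
red [259 337  21  16] 198 rect [ 574.  -229.9] [17.1 15.9] axis 0.051
[ 0.52366123 -0.11419183  0.19935243] [ 3.14116337e+00 -6.72932738e-05  2.31246159e+00]
red [101 189  18  36] 200 rect [553.7 291.4] [64.7 23.4] axis 0.355
red [255 199  27  11] 244 rect [552.5  16.4] [16.4 46.6] axis 1.638
red [498 296  31  42] 125 rect [ 359.9 -405.1] [12.9 83.3] axis 2.485
```

View pics/w2.png

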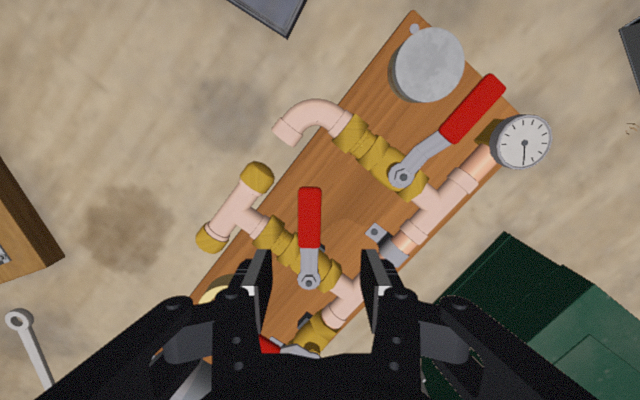

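View pics/crop2.png

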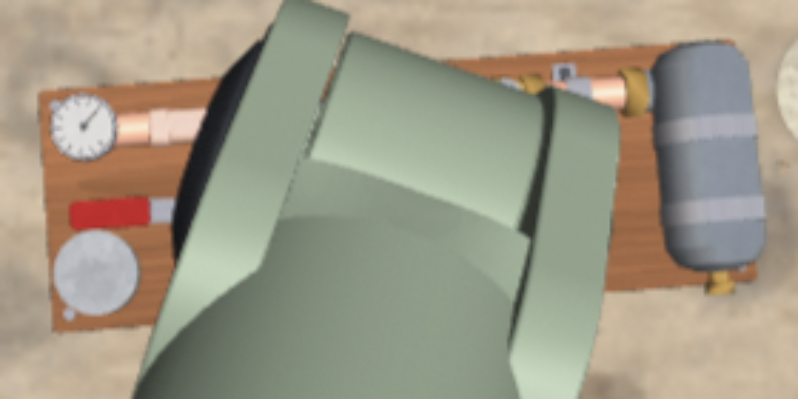

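Call:
{"op": "move_arm", "data": {
  "motion": [
    [[-1, -2, -30], [0, 0, -0.02]],
    [[-2, -4, -60], [0, 0, -0.02]],
    [[-2, -4, -85], [0, 0, -0.02]],
    [[-2, -4, -97], [0, 0, -0.02]],
    [[-2, -4, -97], [0, 0, -0.02]]
  ]
}}

```text
clock: 7.05
position: [0.5213, -0.1183, 0.102]
tool_rot: [-3.141, -0.001, 2.294]
force: [-0.8, -0.2, -0.6]
grip_width: 0.0446
```

Call:
{"op": "move_arm", "data": {
  "motion": [
    [[0, 0, 0], [0, 0, 0]],
    [[0, 0, 0], [0, 0, 0]],
    [[0, 0, 0], [0, 0, 0]],
    [[0, 0, 0], [0, 0, 0]]
  ],
  "jaw": 8
}}

```text
clock: 7.55
position: [0.5217, -0.1188, 0.1032]
tool_rot: [3.141, 0.001, 2.293]
force: [-2.3, 0.5, 7.1]
grip_width: 0.0172
```

```bash
cat >> h.py <<'E'
def arc(k,goal,n):
    s=observe();print(s["position"],s["tool_rot"],s["force"],s["grip_width"])
    st=grip(k,0,0)[0];v=s["position"][:2]-st;r=np.linalg.norm(v);a0=np.arctan2(v[1],v[0])
    th=(a0-grip(k,0,0)[1]+np.pi)%(2*np.pi)-np.pi;print("r",r,"theta",th)
    for i in range(1,n+1):
        d=(goal-th)*i/n
        print(np.round((st+r*np.array([np.cos(a0+d),np.sin(a0+d)])-s["position"][:2])*1000,1),round(d,3))
E
python3 - <<'E'
from h import *
arc("R",1.62,10)
E
```

```text
[ 0.52169389 -0.11875882  0.10318533] [3.14071501e+00 6.74925242e-04 2.29338078e+00] [-2.25816639  0.51553604  7.14206172] 0.01723963520992442
r 0.0638571330894554 theta 0.6712620637597251
[-4.3 -4.3] 0.095
[-8.1 -9. ] 0.19
[-11.5 -14. ] 0.285
[-14.4 -19.3] 0.379
[-16.8 -24.9] 0.474
[-18.6 -30.6] 0.569
[-19.9 -36.6] 0.664
[-20.6 -42.6] 0.759
[-20.8 -48.6] 0.854
[-20.4 -54.7] 0.949
```

Call:
{"op": "move_arm", "data": {
  "motion": [
    [[-4.3, -4.3, 0], [0, 0, 0.095]],
    [[-8.1, -9, 0], [0, 0, 0.19]],
    [[-11.5, -14, 0], [0, 0, 0.285]],
    [[-14.4, -19.3, 0], [0, 0, 0.379]],
    [[-16.8, -24.9, 0], [0, 0, 0.474]],
    [[-18.6, -30.6, 0], [0, 0, 0.569]],
    [[-19.9, -36.6, 0], [0, 0, 0.664]],
    [[-20.6, -42.6, 0], [0, 0, 0.759]],
    [[-20.8, -48.6, 0], [0, 0, 0.854]],
    [[-20.4, -54.7, 0], [0, 0, 0.949]],
    [[-20.4, -54.7, 0], [0, 0, 0.949]],
    [[-20.4, -54.7, 0], [0, 0, 0.949]]
  ]
}}

```text
clock: 9.05
position: [0.4995, -0.1732, 0.103]
tool_rot: [3.141, -0.003, -3.042]
force: [-13.1, 5.1, 16.8]
grip_width: 0.0172
```

Run:
```python
from h import *
arc("R",1.62,1);print(observe()["moment"],observe()["qpos"])
```

```text
[ 0.49946146 -0.17317396  0.10299851] [ 3.14050013e+00 -2.53375122e-03 -3.04154101e+00] [-13.07350257   5.10126777  16.75536114] 0.017227055819467076
r 0.06567531952312265 theta 1.612923053730107
[ 0.1 -0.5] 0.007
[ 0.98705596  2.71342829 -0.47899793] [ 0.18239238  0.59742609  0.05352995  1.97261758 -0.0557201   0.57567611
  1.944347  ]
```

Call:
{"op": "move_arm", "data": {
  "motion": [
    [[0, -3, 0], [0, 0, 0.02]],
    [[0, -5, 0], [0, 0, 0.03]],
    [[0, -5, 0], [0, 0, 0.03]]
  ]
}}

```text
clock: 9.43
position: [0.4997, -0.1739, 0.1028]
tool_rot: [3.136, -0.003, -3.008]
force: [-14.6, 31.7, 22.6]
grip_width: 0.0172
```

Call:
{"op": "move_arm", "data": {
  "motion": [
    [[0, 0, 0], [0, 0, 0]],
    [[0, 0, 0], [0, 0, 0]],
    [[0, 0, 0], [0, 0, 0]],
    [[0, 0, 40], [0, 0, 0]],
    [[0, 0, 110], [0, 0, 0]],
    [[0, 0, 130], [0, 0, -0.17]],
    [[0, 0, 130], [0, 0, -0.34]],
    [[0, 0, 130], [0, 0, -0.51]],
    [[0, 0, 130], [0, 0, -0.68]],
    [[0, 0, 130], [0, 0, -0.85]],
    [[0, 0, 130], [0, 0, -1.02]],
    [[0, 0, 130], [0, 0, -1.19]]
  ],
  "jaw": 45
}}

```text
clock: 10.92
position: [0.501, -0.1786, 0.2324]
tool_rot: [3.142, 0.0, 2.077]
force: [0.4, -0.3, -1.2]
grip_width: 0.0449
```

Call:
{"op": "move_arm", "data": {
  "motion": [
    [[0, 0, 0], [0, 0, -0.17]],
    [[0, 0, 0], [0, 0, -0.34]],
    [[0, 0, 0], [0, 0, -0.51]],
    [[0, 0, 0], [0, 0, -0.68]],
    [[0, 0, 0], [0, 0, -0.85]],
    [[0, 0, 0], [0, 0, -1.02]],
    [[0, 0, 0], [0, 0, -1.19]],
    [[0, 0, 0], [0, 0, -1.36]],
    [[16, -15, 0], [0, 0, -1.53]],
    [[32, -30, -10], [0, 0, -1.7]],
    [[48, -45, -20], [0, 0, -1.87]],
    [[64, -59, -30], [0, 0, -2.01]]
  ]
}}

```text
clock: 12.42
position: [0.5655, -0.2381, 0.202]
tool_rot: [3.141, -0.0, 0.068]
force: [-0.3, 1.5, 0.4]
grip_width: 0.0452
```

Run:
```python
from h import *
f,s=wrist("w3.png");reds(f);print(s["position"],s["tool_rot"],s["qpos"])
f=grab_frame("top");reds(f)
c=f["frame"][130:270,230:510,::-1];cv2.imwrite("pics/crop3.png",cv2.resize(c,None,fx=2.85,fy=2.85))
f=grab_frame("scene");c=f["frame"][130:280,220:460,::-1];cv2.imwrite("pics/sc3.png",cv2.resize(c,None,fx=3,fy=3))
```

```text
red [306 185  24  61] 1341 rect [ 564.6 -240.2] [48.6 17.3] axis 0.088
red [  0 198  25  22] 470 rect [554.5  -5.8] [16.8 19.4] axis 2.486
red [220 255  22  34] 452 rect [ 514.1 -169. ] [15.5 33.3] axis 2.889
[ 0.5655288  -0.23805231  0.20199263] [ 3.14134483e+00 -5.48770045e-05  6.76274916e-02] [-0.21701557  0.72388881  0.83016886  1.71254014 -0.62411234  0.99029347
 -0.65760396]
red [101 189  18  36] 180 rect [553.8 290.9] [64.7 24.1] axis 0.363
red [255 199  27  11] 238 rect [553.   16.5] [16.  46.4] axis 1.638
red [498 296  31  40] 114 rect [ 360.3 -404.8] [ 5.3 83.8] axis 2.454
```

View pics/w3.png

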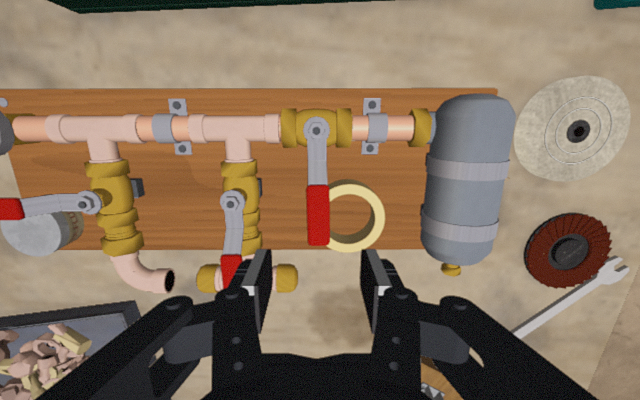

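View pics/sc3.png

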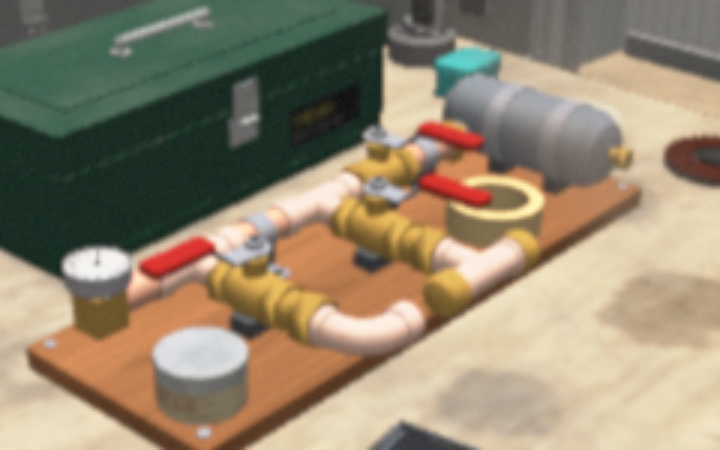

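Run:
```python
from h import *
f,s=wrist()
print(ray(f,316.5,129.5,.09)[:2],grip("F",0,0)[0]);print(ray(f,231,201,.09)[:2],grip("R",0,0)[0])
a=ray(f,232,262,.0985)[:2]-ray(f,231,201,.09)[:2];print("R theta",np.arctan2(a[1],a[0])%(2*np.pi)-psi-np.pi/2)
a=ray(f,318,215,.0985)[:2]-ray(f,316.5,129.5,.09)[:2];print("F theta",np.arctan2(a[1],a[0])%(2*np.pi)-psi-np.pi)
c=f["frame"][120:300,180:360,::-1];cv2.imwrite("pics/w3c.png",cv2.resize(c,None,fx=3.3,fy=3.3))
```

```text
[ 0.62747662 -0.23459431] [ 0.62738468 -0.23180206]
[ 0.56838082 -0.17185855] [ 0.56473604 -0.16592986]
R theta 1.5567758483242646
F theta 0.023119493321535955
```

View pics/w3c.png

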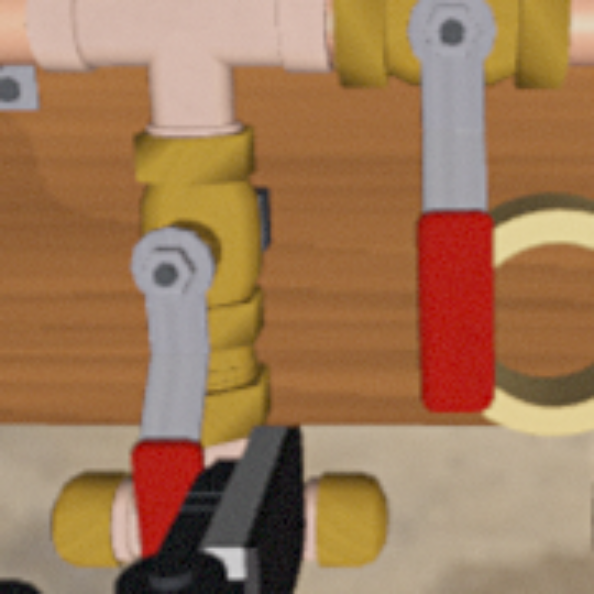

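Call:
{"op": "move_arm", "data": {
  "motion": [
    [[0, 0, -30], [0, 0, 0]],
    [[0, 0, -60], [0, 0, 0]],
    [[0, 0, -87], [0, 0, 0]],
    [[0, 0, -99], [0, 0, 0]],
    [[0, 0, -99], [0, 0, 0]]
  ]
}}

```text
clock: 13.25
position: [0.5648, -0.2373, 0.1035]
tool_rot: [-3.141, 0.0, 0.073]
force: [-0.0, 1.0, -0.4]
grip_width: 0.0451
```

Call:
{"op": "move_arm", "data": {
  "motion": [
    [[0, 0, 0], [0, 0, 0]],
    [[0, 0, 0], [0, 0, 0]],
    [[0, 0, 0], [0, 0, 0]],
    [[0, 0, 0], [0, 0, 0]]
  ],
  "jaw": 8
}}

```text
clock: 13.75
position: [0.5653, -0.2383, 0.1045]
tool_rot: [3.14, -0.002, 0.072]
force: [-1.3, -1.7, 7.5]
grip_width: 0.017
```

Run:
```python
from h import *
arc("F",1.63,18)
```

```text
[ 0.56534564 -0.23829507  0.10450992] [ 3.14014277e+00 -1.52614171e-03  7.24189851e-02] [-1.28700344 -1.69622845  7.45207719] 0.01700174291179731
r 0.062377900023431784 theta 0.035880381177868514
[ 0.8 -5.5] 0.089
[  2.1 -10.8] 0.177
[  3.9 -16.1] 0.266
[  6.1 -21.1] 0.354
[  8.8 -26. ] 0.443
[ 11.8 -30.5] 0.531
[ 15.3 -34.8] 0.62
[ 19.2 -38.8] 0.708
[ 23.3 -42.4] 0.797
[ 27.8 -45.7] 0.886
[ 32.6 -48.5] 0.974
[ 37.5 -50.9] 1.063
[ 42.7 -52.8] 1.151
[ 48.  -54.3] 1.24
[ 53.5 -55.3] 1.328
[ 59.  -55.8] 1.417
[ 64.5 -55.8] 1.506
[ 70.  -55.4] 1.594
```

Call:
{"op": "move_arm", "data": {
  "motion": [
    [[0.8, -5.5, 0], [0, 0, 0.089]],
    [[2.1, -10.8, 0], [0, 0, 0.177]],
    [[3.9, -16.1, 0], [0, 0, 0.266]],
    [[6.1, -21.1, 0], [0, 0, 0.354]],
    [[8.8, -26, 0], [0, 0, 0.443]],
    [[11.8, -30.5, 0], [0, 0, 0.531]],
    [[15.3, -34.8, 0], [0, 0, 0.62]],
    [[19.2, -38.8, 0], [0, 0, 0.708]],
    [[23.3, -42.4, 0], [0, 0, 0.797]],
    [[23.3, -42.4, 0], [0, 0, 0.797]]
  ]
}}

```text
clock: 15.0
position: [0.5876, -0.2816, 0.1045]
tool_rot: [3.141, 0.001, 0.87]
force: [-6.4, -6.3, 8.3]
grip_width: 0.0172
```

Run:
```python
from h import *
arc("F",1.63,9);print(observe()["moment"],observe()["qpos"])
```

```text
[ 0.58760476 -0.28161323  0.10454054] [3.14053764e+00 1.24421173e-03 8.70025369e-01] [-6.39482361 -6.2951175   8.29791299] 0.017180839428208257
r 0.06374633404043391 theta 0.8285007224918992
[ 4.6 -3.3] 0.089
[ 9.5 -6.3] 0.178
[14.6 -8.7] 0.267
[ 19.9 -10.7] 0.356
[ 25.3 -12.3] 0.445
[ 30.9 -13.3] 0.534
[ 36.6 -13.9] 0.623
[ 42.2 -13.9] 0.712
[ 47.9 -13.4] 0.801
[-1.07881158  1.39495634  0.28857628] [ 0.03296874  0.81540464  0.51769676  1.65539622 -0.518106    0.81053875
  0.07849324]
```

Call:
{"op": "move_arm", "data": {
  "motion": [
    [[4.6, -3.3, 0], [0, 0, 0.089]],
    [[9.5, -6.3, 0], [0, 0, 0.178]],
    [[14.6, -8.7, 0], [0, 0, 0.267]],
    [[19.9, -10.7, 0], [0, 0, 0.356]],
    [[25.3, -12.3, 0], [0, 0, 0.445]],
    [[30.9, -13.3, 0], [0, 0, 0.534]],
    [[36.6, -13.9, 0], [0, 0, 0.623]],
    [[42.2, -13.9, 0], [0, 0, 0.712]],
    [[47.9, -13.4, 0], [0, 0, 0.78]],
    [[47.9, -13.4, 0], [0, 0, 0.78]]
  ]
}}

```text
clock: 16.25
position: [0.6323, -0.2958, 0.1042]
tool_rot: [-3.135, 0.001, 1.648]
force: [-26.5, -4.1, 19.8]
grip_width: 0.0167
```

Run:
```python
from h import *
arc("F",1.63,1);print(observe()["moment"])
```

```text
[ 0.63232016 -0.29583781  0.10423729] [-3.13510919e+00  8.39675402e-04  1.64818412e+00] [-26.50806942  -4.11742503  19.75088855] 0.016727450578493595
r 0.06422566388242526 theta 1.5793180275697463
[3.2 0.3] 0.051
[-0.69686754  5.66720022 -0.00972785]
```

At the stop (26 N reaction, θ≈1.58). Now release and lift clear.

Call:
{"op": "move_arm", "data": {
  "motion": [
    [[0, 0, 0], [0, 0, 0]],
    [[0, 0, 0], [0, 0, 0]],
    [[0, 0, 0], [0, 0, 0]],
    [[0, 0, 30], [0, 0, 0]],
    [[0, 0, 75], [0, 0, 0]],
    [[-20, 0, 110], [0, 0, 0]],
    [[-60, 0, 130], [0, 0, 0]],
    [[-110, 20, 150], [0, 0, 0]],
    [[-150, 40, 150], [0, 0, 0]],
    [[-180, 60, 150], [0, 0, 0]],
    [[-180, 60, 150], [0, 0, 0]]
  ],
  "jaw": 45
}}

```text
clock: 17.62
position: [0.455, -0.2321, 0.2539]
tool_rot: [3.141, -0.001, 1.65]
force: [1.3, -0.3, -0.1]
grip_width: 0.0451
```

Run:
```python
from h import *
f,s=wrist("w4.png");reds(f);print(s["position"],s["tool_rot"],s["force"])
f=grab_frame("top");reds(f)
c=f["frame"][130:270,230:510,::-1];cv2.imwrite("pics/crop4.png",cv2.resize(c,None,fx=2.85,fy=2.85))
f=grab_frame("scene");c=f["frame"][130:280,220:460,::-1];cv2.imwrite("pics/sc4.png",cv2.resize(c,None,fx=3,fy=3))
```

```text
red [345 125  56  21] 1087 rect [ 500. -173.] [48.  17.1] axis 0.075
red [472 249  25  45] 757 rect [ 629.6 -296.8] [17.9 49.5] axis 1.646
[ 0.45495856 -0.23205706  0.25389977] [ 3.14088341e+00 -8.46591955e-04  1.65034625e+00] [ 1.31981188 -0.30739557 -0.09893627]
red [432 154  28  10] 240 rect [ 632.1 -296. ] [15.2 48.5] axis 1.642
red [101 189  19  36] 174 rect [553.8 290.9] [64.7 24.1] axis 0.371
red [255 200  27  10] 236 rect [552.7  16.4] [15.4 46.4] axis 1.635
red [370 220  11  27] 237 rect [ 501.8 -171. ] [46.2 15.5] axis 0.068
```

View pics/w4.png

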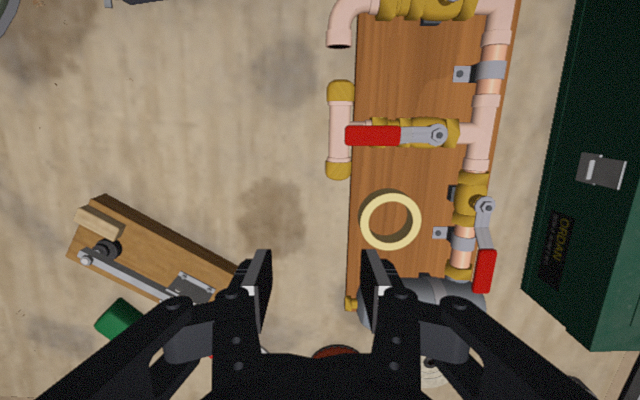

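View pics/sc4.png

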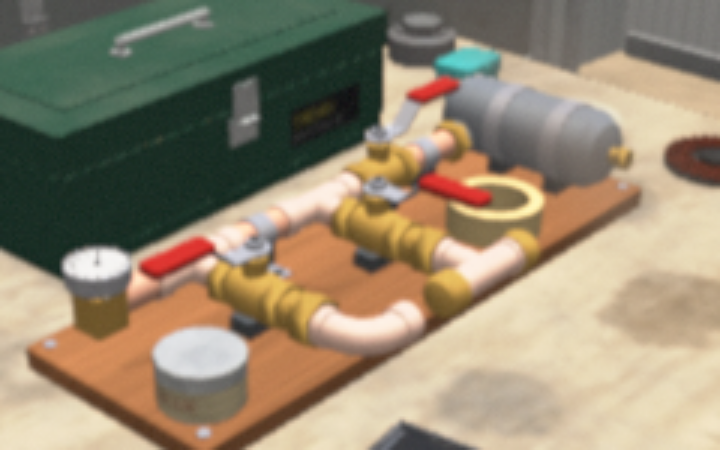

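View pics/crop4.png

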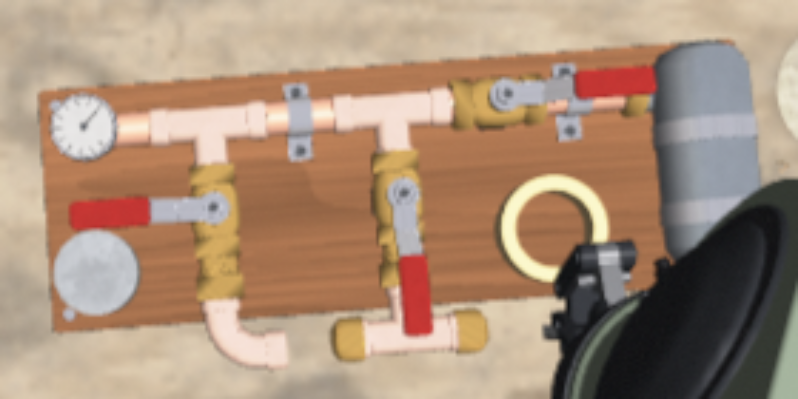

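Run:
```python
from workcell import *
print(job_done())
```

```text
the job is handed in; nothing more can be done
None
```

All three valves are set and the job is handed in. The open elbow was on the left outlet and the capped tee on the right. I turned the left valve shut first, then opened the right valve fully, and then opened the feed valve fully.

**Stops:** I pushed each lever until it stopped moving, with about 25–30 N of reaction force. On the right valve the first push gave only about 5 N, so I pushed 5 mm further and it firmed up at the stop.

**Final picture:** The top camera shows all three levers within about 0.01 rad of where they should be:

| Valve | Measured lever axis (rad) | Expected (rad) |
|---|---|---|
| Left (shut) | 1.635 | 1.639 |
| Right (open) | 0.068 | 0.068 |
| Feed (open) | 1.642 | 1.639 |

**Disagreements:** Two earlier readings of the right valve did not match this. One wrist picture gave a wrong axis because a finger hid part of the sleeve. While gripped, the arm pose suggested about 1.61 rad, just past the 1.571 stop, so I put that down to calibration. The later pictures settled it.

**Bystanders and arm:** The tape roll and the tin look unmoved in the pictures, though I did not measure their positions at the end. The arm was raised clear with about 1 N on the wrist, and the clock stood at roughly 18 s of the 64 s allowed.

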